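# Release the shaker's left-hand locking knob and move the tube block to the cooling dock

## Task

The tube block on the shaker is locked by a red bar knob with a left-hand thread: loosen it by turning it clockwise until you feel its end stop, without wrenching it against either end of its thread, while the block stays home. Then draw the block by its orange handle straight out along its guides, clear of the bridge, without forcing it against them, and seat it gently and fully in the T-shaped pocket of the cooling dock, tongue in the narrow end. Let go of it and leave everything else on the bench where it is.

Things in the scene. Friction and masses are not known exactly. Their poses are not given: they have to be found in the camera images.
- shaker: White tube shaker, 240 (x) x 170 (y) mm, fixed; origin: centre of its underside, on the bench; x to its rear, z up. Aluminium platform top at z = 55. Two steel guides on it, 14 tall, x = -110 to +50, 58 apart: 1 mm clearance each side of the block, stiff, so a small sideways error gives large forces. The block leaves by the open front (-x); an end stop is behind it.
- bridge (a point): Centre of the top of the dark steel bridge across the shaker's guides: at x = 73, y = 0, z = 83 mm in the shaker's frame, 28 mm long (x), 98 mm wide, underside 12 mm above the platform. It carries the locking screw; the tongue is clear of the bridge after 31 mm of travel forwards. An 8 mm steel pin under the screw sits in the tongue's hole and clears it only near the screw's loose end.
- knob_grip (a point): Point on the axis of the locking knob at the height to grip, 9 mm below its top: above the bridge centre, at the start z = 119 to 121 mm in the shaker's frame. Knob: black disc 42 mm across, 8 thick, its top 23 mm below this point, under an upright red bar 42 long, 14 thick, 32 tall. Site x runs along the bar, z up. LEFT-HAND thread: clockwise seen from above loosens and lifts it, 2.2 mm per rad.
- strain (a joint): Elastic twist of the locking screw, rad: 0 when nobody turns it, plus when turned clockwise; 3 N m per rad. Turning the screw takes 0.2 N m (0.07 here); against either end of its thread the twist just grows, and past 0.25 (0.75 N m) the screw is damaged. From the start it takes 1.5 to 2.6 rad clockwise, not known beforehand, to the loose end; the bar's direction does not tell. It stays where left.
- handle (a point): Grip point in the tube block's orange handle, 16 mm below its top, 62 above the block's underside. Handle: upright plate 12 mm thick (x), 40 wide (y), 44 tall on the block's top. Axes: x towards the tongue, z up. Block about 0.35 kg, body 100 (x) x 56 x 34 mm, from 38 mm in front of this point to 62 behind, 5 mm caps on top. At home it is at x = -17, y = 0, z = 117 in the shaker's frame.
- tongue (a point): Centre of the hole (14 x 16 mm) in the block's metal tongue, on the tongue's top face, 90 mm behind (+x) the handle's grip point and 56 below it. The tongue is 45 (x) x 30 x 6 mm thick, level with the block's underside, and sticks out behind the body; its end lies 107 mm behind the grip point.
- dock: Cooling dock, flat white and grey tray 200 (x) x 120 (y) mm, fixed; origin: centre of its underside, on the bench; x towards the narrow end of its pocket, z up. T-shaped pocket: wide part x = -74.5 to 29.5, y = +-30; narrow part for the tongue on to x = 74.5, y = +-17. Floor at z = 16, straight walls to 24, then 45 degree metal lead-ins on the wide part flaring up to z = 32.
- seat (a point): Point fixed in the dock where the handle's grip point is when the block is fully seated: x = -34.5, y = 0, z = 78 mm in the dock's frame, and the block's axes then agree with the dock's. The pocket has 2 mm clearance on every side of the block.
- vial: small amber glass bottle, 32 mm across, 60 mm tall, red cap, loose on the bench between shaker and dock; a bystander, origin at the centre of its underside
- jar: small clear glass jar, 36 mm across, 42 mm tall, white cap, loose on the bench between shaker and dock; a bystander, origin at the centre of its underside
- tip_box: loose red pipette-tip box 85 x 125 x 61 mm; a bystander, origin at the centre of its underside
- yellow_rack: loose yellow microtube rack 100 x 160 x 34 mm; a bystander, origin at the centre of its underside
- buffer_bottle: loose clear bottle with blue cap, 70 mm across, 150 mm tall; a bystander, origin at the centre of its underside
- freezer_box: loose clear box with blue lid, 130 x 130 x 62 mm; a bystander, origin at the centre of its underside
Things that resemble listed ones, but are neither listed nor needed, are in the scene too. What is shaped like the part that bears handle but yellow is not meant. There is more than one size of the dock; the job needs the larger.

How it is judged:
By the outcome, as a careful person would: the job done as asked, in the order asked, and still so for the second after the job is handed in, with the robot touching nothing.
It also fails if it takes over 72 s, if anything falls off the work surface, if the arm or the gripper's body presses on something with over 40 N, if the wrist force passes 120 N, or if a joint passes its speed limit or range.

## Robot

A 6-joint arm with a two-finger parallel gripper is mounted at the origin on the work surface. World frame = base frame: x ahead of the robot, y to its left, z up, the work surface at z = 0. Lengths are in mm, angles in rad, forces in N, time in s.
With the tool pointing down it reaches from about 350 to 775 mm from the base axis. Payload 7.3 kg.
Tool frame: the origin (TCP) lies midway between the tips of the shut fingers; the grasp point (between the pads) lies 19 mm behind it; z points along the fingers, y is the direction in which the jaws open and shut (so a half turn about z gives the same grasp; the last joint's range is limited). The gripper opens to 92 mm and grips with 3 to 60 N. Pads are 19 mm wide; open, the fingers measure 130 mm over their backs; the gripper's body (75 mm by 190 mm) begins 47 mm behind the grasp point.
Start: joints at [-1.309, 0.342, 1.524, -0, 1.275, -0.146], TCP at [208.234, -481.958, 226.741] pointing down, gripper open.
Joint ranges: [-2.53, 2.53], [-0.77, 2.02], [0.04, 2.7], [-1, 4.14], [0.28, 2.66], [-3.11, 3.11]. Speed limits (rad/s): [2.57, 2.57, 3.14, 3.14, 3.14, 3.14].

## Interface

Orientations are given as [roll, pitch, yaw] about the fixed x, y, z axes, in that order (R = Rz(yaw) Ry(pitch) Rx(roll)).
In Python, from plant import sensors, imaging, ticket gives the robot as it stands. The module is installed in compiled form; this text tells all that it offers.
- The arm moves only by the tool arm_command, never from a script. Its argument "increments" is one flat list of numbers, 5 for each row, row after row: the closure, from 0 (fully open) to 1 (shut), then the shift along the tool's x, y, z in mm, then the turn about the tool's z in degrees. In form: [hand, dx, dy, dz, spin, hand, dx, dy, dz, spin, ...]. A call has 1 to 20 rows; each row is the pose to reach, as a shift and turn from the pose commanded when the call began, along the tool's axes at that moment; what a row does not reach only later rows make up. A row lasts 1/8 s, in which the tool goes at most 62.5 mm and 10.7 degrees, less where a joint would pass 70% of its speed; a pose out of reach is approached as far as the arm can. A call with a gripper value outside its range is refused whole. The fingers move at their own pace and stop on an object; the grip force is fixed at half the most. Time passes only in rows, so rows that repeat a pose let the fingers close. It gives the time, the measured TCP pose, the force and the opening at its end, in the units of the state.
- sensors.get_obs(): the state, without advancing time (a new reading comes with each control period).
- imaging.capture(name): name is "scene" or "top" or "wrist"; returns the picture (384x512x3 uint8, blue, green, red); there is no depth.
- imaging.calibration(name): a dict with "fx", "fy", "cx", "cy" (pixels), "world_to_cam" (4x4, takes a point from world to camera coordinates); the wrist camera has in their place "hand_eye" (4x4, takes a point from camera to tool coordinates, whose origin is the TCP and whose axes are the flange's). Camera axes: x right, y down, z forward; pixel columns grow to the right and rows downward; lengths in mm; the calibration is good to about 2 mm. A picture is of the moment at which its call begins: read the wrist's pose just before it. calibration takes no time and is no camera call.
- ticket.close_job(): hands the job in, once; it reports no verdict.
The state is a dict: "time": time; "joint_positions": joint angles; "dq": joint speeds; "tau": joint torques, N m; "tool_pos": TCP position; "tcp_rot": TCP orientation; "contact_force": force on the tool from outside, world axes, zero at the start; "moment": the same for the moment, N m; "grip_width": finger opening in mm.
Only numpy, scipy, OpenCV 4.12 (cv2) and the standard library are available. Lean on these libraries where they do the work, as an engineer would, in place of code of your own. Each camera call takes 0.05 s, during which the arm holds its last target. There are 200 camera calls.

## Working session

There is one attempt and no reset: what is moved stays moved. The work goes in short steps, Python scripts to look and compute and a tool call to move; the robot and the scene stay as the last step left them, time stands still between calls to the robot, and variables do not carry over. Pictures are saved under pics/ and viewed, about 8 in all and at most 12, crops included, and the job is handed in when it is done.

Besides the shell and the picture viewer there is one more tool, called after ">>>" as name(argument=value, ...) on one line, values as JSON. arm_command: Moves the arm, as the interface text tells. Its arguments: {"type":"object","properties":{"increments":{"type":"array","items":{"type":"number"}}},"required":["increments"]}

```bash
mkdir -p pics
cat > h.py <<'E'
import numpy as np, cv2
from scipy.spatial.transform import Rotation as R
from plant import sensors, imaging, ticket
def snap(n,f):
    o=sensors.get_obs(); im=imaging.capture(n); cv2.imwrite('pics/'+f,im); return o,im
def cam(n,o=None):
    c=imaging.calibration(n); K=np.array([[c['fx'],0,c['cx']],[0,c['fy'],c['cy']],[0,0,1]])
    if n=='wrist':
        T=np.eye(4);T[:3,:3]=R.from_euler('xyz',o['tcp_rot']).as_matrix();T[:3,3]=o['tool_pos']
        W=np.linalg.inv(T@np.array(c['hand_eye']))
    else: W=np.array(c['world_to_cam'])
    return K,W
def onz(KW,uv,z):
    K,W=KW; C=np.linalg.inv(W); d=C[:3,:3]@np.linalg.inv(K)@[uv[0],uv[1],1]; o=C[:3,3]
    return (o+d*(z-o[2])/d[2]).round(1)
def proj(KW,p):
    K,W=KW; q=K@(W@[*p,1])[:3]; return (q[:2]/q[2]).round(1)
E
python3 - <<'E'
from h import *
o,a=snap('top','top.png'); _,b=snap('scene','scene.png')
print(o)
for n in('top','scene'):
    K,W=cam(n);print(n,K.round(1).tolist(),np.linalg.inv(W).round(3).tolist())
print(imaging.calibration('wrist'))
E
```

```text
{'time': 0.0, 'joint_positions': array([-1.30899734e+00,  3.42726277e-01,  1.52499856e+00,  8.36008206e-06,
        1.27540074e+00, -1.45991260e-01]), 'dq': array([ 0.00097318, -0.00019928, -0.00055357, -0.00037699, -0.00063187,
       -0.00105058]), 'tau': array([ 8.06163916e-04, -4.31237125e+01, -2.44215292e+01,  7.19665736e-02,
        5.59730467e-02, -1.35952723e-04]), 'tool_pos': array([ 208.12799115, -481.54828406,  226.04956041]), 'tcp_rot': array([-3.14007720e+00, -2.30908653e-04,  4.07787629e-01]), 'contact_force': array([0.16753084, 0.12738096, 0.049948  ]), 'moment': array([-0.04316996, -0.02505219, -0.04432325]), 'grip_width': 91.81739071459234}
top [[422.0, 0.0, 256.7], [0.0, 422.0, 182.2], [0.0, 0.0, 1.0]] [[0.02, -0.998, 0.067, 348.551], [-1.0, -0.019, 0.016, -4.227], [-0.014, -0.067, -0.998, 1521.8], [0.0, 0.0, 0.0, 1.0]]
scene [[439.6, 0.0, 252.6], [0.0, 439.6, 188.5], [0.0, 0.0, 1.0]] [[-0.201, 0.629, -0.751, 1377.401], [0.98, 0.131, -0.153, 206.398], [0.003, -0.766, -0.642, 883.061], [0.0, 0.0, 0.0, 1.0]]
{'fx': 338.5691907392979, 'fy': 338.5691907392979, 'cx': 256.6965987417319, 'cy': 185.24733905211113, 'hand_eye': array([[ 1.07886257e-04, -9.66893142e-01, -2.55181582e-01,
         6.74505954e+01],
       [ 9.99999772e-01, -6.58385179e-05,  6.72246965e-04,
         9.00699664e-01],
       [-6.66791758e-04, -2.55181596e-01,  9.66892915e-01,
        -1.57010495e+02],
       [ 0.00000000e+00,  0.00000000e+00,  0.00000000e+00,
         1.00000000e+00]])}
```

View pics/top.png

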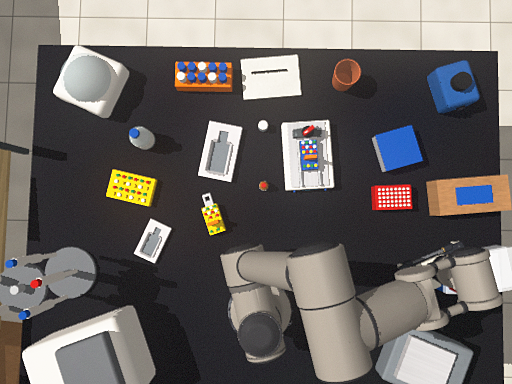

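View pics/scene.png

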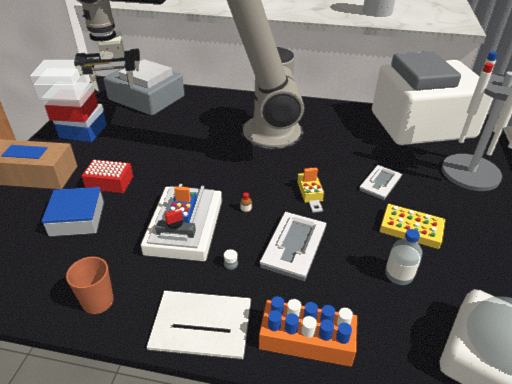

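Candidates, top view:
- **Block:** blue-bodied with orange handle on the shaker at (309,155). The yellow one at (213,218) is the decoy.
- **Dock:** large one at (220,150). The small one at (153,240) is not wanted.
- **Knob:** red bar at (309,130). The vial cap at (264,186) is also red.

The block on the shaker, the large dock and the knob fit the description.

Run:
```python
from h import *
a=cv2.imread('pics/top.png');T=cam('top')
hsv=cv2.cvtColor(a,cv2.COLOR_BGR2HSV)
m=((hsv[...,2]>150)&(hsv[...,1]<60)).astype(np.uint8)
for nm,(x0,y0,x1,y1),z in(('shaker',(275,112,342,200),50),('dock',(190,115,250,190),28)):
    q=np.zeros_like(m);q[y0:y1,x0:x1]=m[y0:y1,x0:x1]
    cs,_=cv2.findContours(q,0,2);c=max(cs,key=cv2.contourArea)
    b=cv2.boxPoints(cv2.minAreaRect(c)); P=np.array([onz(T,p,z) for p in b]);print(nm,P.tolist(),P.mean(0))
    e=sorted([(np.linalg.norm(P[i]-P[(i+1)%4]),i) for i in range(4)])
    for L,i in e: d=P[i]-P[(i+1)%4]; print(L,np.degrees(np.arctan2(d[1],d[0])))
print('vial',onz(T,(264,186),60),'jar',onz(T,(263,125),42),'decoy',onz(T,(210,200),60),onz(T,(217,234),60))
cv2.imwrite('pics/crop.png',cv2.resize(a[105:250,130:350],None,fx=3.6,fy=3.6,interpolation=2))
```

```text
shaker [[661.3, -60.1, 50.0], [675.8, -231.4, 50.0], [436.3, -249.2, 50.0], [421.7, -79.8, 50.0]] [ 548.775 -155.125   50.   ]
170.02799769449734 -85.07404775333713
171.91259407035892 94.83837166365653
240.16055046572484 4.250493820201327
240.40850650507352 -175.29969259362403
dock [[471.0, 231.3, 28.0], [669.9, 195.9, 28.0], [646.7, 75.7, 28.0], [448.5, 112.0, 28.0]] [559.025 153.725  28.   ]
121.40321247808892 -100.680537273672
122.41846265984555 79.07558281342382
201.49672453913493 -10.378602536240994
202.02566668619113 169.90823288179314
vial [434.2  -6.7  60. ] jar [651.8   0.8  42. ] decoy [382.  179.5  60. ] [265.3 152.1  60. ]
```

View pics/crop.png

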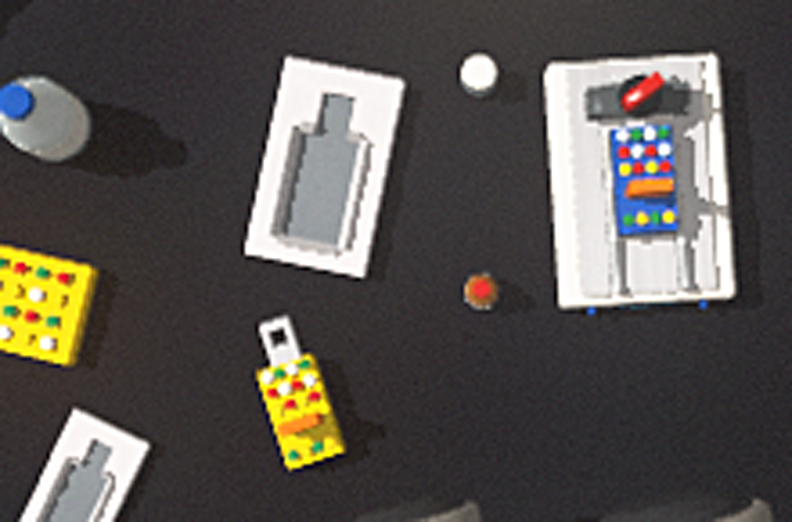

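The crop confirms the blue block in the guides, the red bar at about -45° and the large dock with its narrow end up (+x). Moving above the knob now for a close look.

>>> arm_command(increments=[0, 60, -16, 0, -10, 0, 115, -32, 0, -20, 0, 170, -48, 0, -30, 0, 225, -62, 0, -40, 0, 280, -78, 0, -50, 0, 335, -92, 0, -60, 0, 390, -108, 0, -70, 0, 440, -122, 0, -80, 0, 480, -132, 0, -90, 0, 511, -141, 0, -100, 0, 511, -141, 0, -108, 0, 511, -141, 0, -108, 0, 511, -141, 0, -108])

```text
time: 1.72
tool_pos: [621.1, -150.1, 226.5]
tcp_rot: [-3.141, -0.0, 2.29]
contact_force: [-0.0, 0.1, -0.1]
grip_width: 91.9
```

Run:
```python
from h import *
o,a=snap('wrist','w1.png');print(o['time'],o['tool_pos'],o['tcp_rot'],o['joint_positions'])
W=cam('wrist',o)
print(proj(W,(621.6,-149.4,129)), proj(W,(532,-156.5,133)))
```

```text
1.725 [ 621.10679158 -150.1275664   226.50734069] [-3.14128348e+00 -3.85413258e-04  2.28952645e+00] [-3.56966250e-01  5.57189899e-01  1.17786361e+00 -9.01403902e-05
  1.40702517e+00 -1.07568172e+00]
[259.4 185.6] [160.3 115.5]
```

View pics/w1.png

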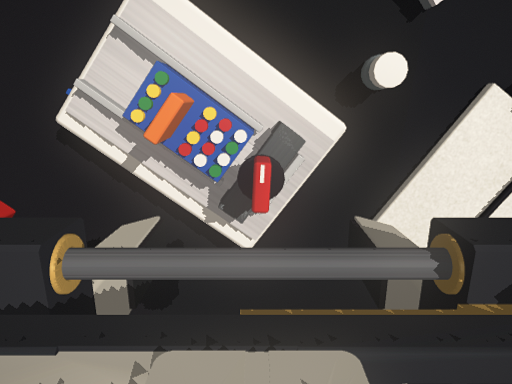

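Close view: red bar on its black disc at (262,185), orange handle at (168,118), shaker clear of the fingers. Measuring the bar, handle and shaker outline.

Run:
```python
from h import *
import json
o=sensors.get_obs();W=cam('wrist',o);a=cv2.imread('pics/w1.png');hsv=cv2.cvtColor(a,cv2.COLOR_BGR2HSV)
h,s,v=[hsv[...,i].astype(int) for i in range(3)]
red=((h<6)|(h>174))&(s>120)&(v>60)
for r in range(150,220,4):
    c=np.where(red[r,235:290])[0]+235
    print(r,c.min() if len(c) else '',c.max() if len(c) else '', v[r,250:276:2])
cv2.imwrite('pics/w1c.png',np.hstack([cv2.resize(a[145:225,220:300],None,fx=5,fy=5,interpolation=0),cv2.resize(a[80:160,128:208],None,fx=5,fy=5,interpolation=0)]))
```

```text
150   [218 213 126 129  95  73  96  99 100  99 100 101 101]
154   [121 126 121  68  78  82  77  90  95 100  98 100 102]
158 255 269 [ 57  64  91 126 147 150 153 155 156 169  83  63  91]
162 254 270 [ 59  57 102 157 188 184 183 180 179 173 161  62  68]
166 254 271 [ 58  56 128 176 200 203 245 233 207 210 220  70  65]
170 254 271 [ 58  54 135 180 200 217 244 225 208 211 211  63  65]
174 253 270 [ 57  52 141 186 200 232 244 217 207 211 197  59  63]
178 253 270 [ 55  58 144 192 201 241 244 214 208 211 161  60  63]
182 253 270 [ 57  57 149 196 200 237 241 213 209 213 134  60  63]
186 253 270 [ 57  69 153 199 200 202 205 207 209 212 114  61  62]
190 253 269 [ 57  87 157 200 202 203 206 207 209 215  99  61  62]
194 252 269 [ 56 108 162 200 202 204 206 208 210 221  80  61  60]
198 252 269 [ 57 113 166 201 202 204 206 208 209 219  75 140 197]
202 252 268 [ 68 120 172 202 203 204 205 208 210 206 211 194 200]
206 252 268 [ 69 125 176 202 202 204 206 207 210 191 203 203 202]
210 252 268 [ 95 123 179 201 201 203 206 209 210 186 205 204 203]
214   [113 114 201 194 205 189 205 208 208 211 213 211 206]
218   [201 201 200 203 206 201 198 200 206 203 205 211 236]
```

View pics/w1c.png

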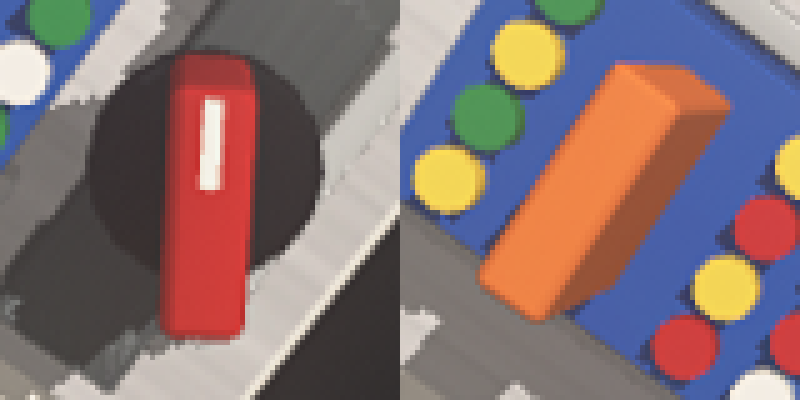

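```bash
cat > m.py <<'E'
from h import *
o=sensors.get_obs();W=cam('wrist',o);a=cv2.imread('pics/w1.png')
p=onz(W,(263.2,163.2),129);q=onz(W,(260.8,212.2),129);d=p-q
print('bar',p,q,(p+q)/2,np.linalg.norm(d),np.degrees(np.arctan2(d[1],d[0])))
c=[onz(W,x,133) for x in((171.4,93.2),(184,102),(155.6,144.4),(144,135))]
print('handle',np.mean(c,0)); 
for i,j in((0,3),(1,2),(1,0),(2,3)): d=c[i]-c[j];print(np.linalg.norm(d),np.degrees(np.arctan2(d[1],d[0])))
k,ctr=onz(W,(261.2,177.7),97),0; print('disc',k)
s=(p+q)/2-np.mean(c,0);print('line',np.linalg.norm(s[:2]),np.degrees(np.arctan2(s[1],s[0])))
e=[onz(W,x,52) for x in((345,128),(247,247))];d=e[0]-e[1];print('shaker rear',np.linalg.norm(d),np.degrees(np.arctan2(d[1],d[0]))-90,e)
E
python3 m.py
```

```text
bar [ 612.1 -134.3  129. ] [ 636.9 -165.2  129. ] [ 624.5  -149.75  129.  ] 39.62133263786058 128.75014444965407
handle [ 535.3   -157.075  133.   ]
37.02175036380641 94.64797069138703
38.118237105091836 94.51398845800126
10.656922632730355 5.92458198198245
10.600000000000023 0.0
disc [ 623.9 -149.3   97. ]
line 89.50025488790526 4.694528997561045
shaker rear 157.84961197291554 3.814074834290352 [array([659.7, -66.4,  52. ]), array([ 670.2, -223.9,   52. ])]
```

>>> arm_command(increments=[0, -1.7, 2.7, 50, 3, 0, -1.7, 2.7, 100, 3, 0, -1.7, 2.7, 123.5, 3, 0, -1.7, 2.7, 123.5, 3, 1, -1.7, 2.7, 123.5, 3, 1, -1.7, 2.7, 123.5, 3, 1, -1.7, 2.7, 123.5, 3, 1, -1.7, 2.7, 123.5, 3, 1, -1.7, 2.7, 123.5, 3, 1, -1.7, 2.7, 123.5, 3, 1, -1.7, 2.7, 123.5, 3, 1, -1.7, 2.7, 123.5, 3])

```text
time: 3.28
tool_pos: [624.5, -149.3, 103.2]
tcp_rot: [-3.141, -0.0, 2.24]
contact_force: [0.3, -0.3, 0.2]
grip_width: 16.2
```

```bash
cat > s.py <<'E'
from h import *
o=sensors.get_obs();print(round(o['time'],2),o['tool_pos'].round(2),np.degrees(o['tcp_rot']).round(2),'F',o['contact_force'].round(2),'M',o['moment'].round(3),'w',round(o['grip_width'],2),'j6',o['joint_positions'][5].round(2))
E
python3 s.py
```

```text
3.27 [ 624.55 -149.34  103.17] [-179.99   -0.    128.37] F [ 0.34 -0.35  0.25] M [ 0.018 -0.15   0.01 ] w 16.22 j6 -1.02
```

>>> arm_command(increments=[1, 0, 0, 0, 0, 1, 0, 0, 0, 0, 1, 0, 0, 0, 0])

```text
time: 3.65
tool_pos: [624.7, -149.3, 103.2]
tcp_rot: [3.141, 0.0, 2.24]
contact_force: [1.8, 0.3, -0.7]
grip_width: 13.3
```

```bash
python3 s.py
```

```text
3.65 [ 624.66 -149.25  103.23] [1.7999e+02 1.0000e-02 1.2837e+02] F [ 1.81  0.33 -0.67] M [ 0.169 -0.272 -0.015] w 13.32 j6 -1.02
```

>>> arm_command(increments=[1, 0, 0, -0.2, 5, 1, 0, 0, -0.4, 10, 1, 0, 0, -0.6, 15, 1, 0, 0, -0.8, 20, 1, 0, 0, -0.8, 20])

```text
time: 4.28
tool_pos: [624.6, -149.3, 103.9]
tcp_rot: [-3.141, 0.0, 1.892]
contact_force: [0.8, 0.9, -1.8]
grip_width: 14.1
```

```bash
python3 s.py
```

```text
4.28 [ 624.55 -149.32  103.88] [-179.99    0.    108.43] F [ 0.78  0.92 -1.79] M [ 0.117 -0.305  0.159] w 14.09 j6 -0.68
```

>>> arm_command(increments=[1, 0, 0, -0.2, 5, 1, 0, 0, -0.4, 10, 1, 0, 0, -0.6, 15, 1, 0, 0, -0.8, 20, 1, 0, 0, -1, 25, 1, 0, 0, -1.2, 30, 1, 0, 0, -1.3, 35, 1, 0, 0, -1.5, 40, 1, 0, 0, -1.7, 45, 1, 0, 0, -1.9, 50, 1, 0, 0, -2.1, 55, 1, 0, 0, -2.3, 60, 1, 0, 0, -2.3, 60])

```text
time: 5.9
tool_pos: [624.2, -149.2, 106.2]
tcp_rot: [-3.141, 0.0, 0.847]
contact_force: [-0.6, 1.0, -1.0]
grip_width: 14.3
```

```bash
python3 s.py
```

```text
5.9 [ 624.23 -149.24  106.15] [-1.7996e+02  3.0000e-02  4.8510e+01] F [-0.57  1.02 -1.03] M [0.095 0.041 0.165] w 14.25 j6 0.37
```

Turned 80° with steady torque. From here on, 6° steps.

>>> arm_command(increments=[1, 0, 0, -0.1, 3, 1, 0, 0, -0.2, 6, 1, 0, 0, -0.2, 6])

```text
time: 6.28
tool_pos: [624.2, -149.2, 106.4]
tcp_rot: [-3.141, 0.0, 0.742]
contact_force: [-1.2, 1.7, -0.5]
grip_width: 14.0
```

```bash
python3 s.py
```

```text
6.28 [ 624.23 -149.24  106.38] [-1.7996e+02  3.0000e-02  4.2530e+01] F [-1.21  1.7  -0.53] M [0.155 0.174 0.181] w 13.96 j6 0.47
```

>>> arm_command(increments=[1, 0, 0, -0.1, 3, 1, 0, 0, -0.2, 5, 1, 0, 0, -0.2, 5])

```text
time: 6.65
tool_pos: [624.2, -149.2, 106.6]
tcp_rot: [-3.141, 0.001, 0.654]
contact_force: [-0.6, 1.6, -0.0]
grip_width: 13.6
```

```bash
python3 s.py
```

```text
6.65 [ 624.23 -149.19  106.56] [-1.7996e+02  3.0000e-02  3.7450e+01] F [-0.64  1.58 -0.05] M [0.26  0.334 0.205] w 13.58 j6 0.56
```

>>> arm_command(increments=[1, 0, 0, -0.1, 3, 1, 0, 0, -0.2, 5, 1, 0, 0, -0.2, 5])

```text
time: 7.02
tool_pos: [624.3, -149.2, 106.7]
tcp_rot: [-3.141, 0.001, 0.566]
contact_force: [-2.4, 1.7, -1.8]
grip_width: 13.8
```

```bash
python3 s.py
```

```text
7.03 [ 624.26 -149.2   106.66] [-1.7996e+02  3.0000e-02  3.2420e+01] F [-2.43  1.65 -1.82] M [0.363 0.391 0.35 ] w 13.79 j6 0.65
```

>>> arm_command(increments=[1, 0, 0, 0, 1.5, 1, 0, 0, 0, 2.5, 1, 0, 0, 0, 2.5])

```text
time: 7.4
tool_pos: [624.3, -149.2, 106.7]
tcp_rot: [-3.141, 0.001, 0.521]
contact_force: [-2.7, 2.7, -2.1]
grip_width: 13.9
```

```bash
python3 s.py
```

```text
7.4 [ 624.3 -149.2  106.7] [-1.7997e+02  3.0000e-02  2.9870e+01] F [-2.7   2.7  -2.13] M [0.427 0.513 0.413] w 13.9 j6 0.7
```

>>> arm_command(increments=[1, 0, 0, 0, 1.5, 1, 0, 0, 0, 2.5, 1, 0, 0, 0, 2.5])

```text
time: 7.78
tool_pos: [624.3, -149.2, 106.7]
tcp_rot: [-3.141, 0.0, 0.478]
contact_force: [-3.5, 2.2, -3.1]
grip_width: 13.7
```

Run:
```python
from h import *
exec(open('s.py').read())
_,a=snap('wrist','w2.png')
_,b=snap('top','top2.png')
```

```text
7.78 [ 624.33 -149.2   106.73] [-1.7997e+02  3.0000e-02  2.7360e+01] F [-3.46  2.2  -3.13] M [0.533 0.655 0.53 ] w 13.69 j6 0.74
```

View pics/w2.png

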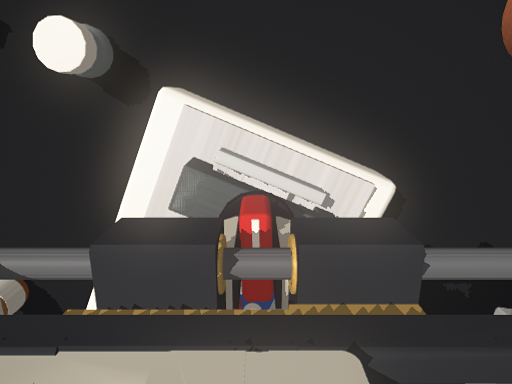

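The torque rose past its 0.17 running value to 0.53 N m with the bar firmly between the pads, so that is the loose end stop. I'll untwist, release, rise and turn towards the handle.

>>> arm_command(increments=[1, 0, 0, 0, -4, 1, 0, 0, 0, -8, 1, 0, 0, 0, -8])

```text
time: 8.25
tool_pos: [624.3, -149.3, 106.7]
tcp_rot: [-3.141, 0.0, 0.616]
contact_force: [-3.7, 3.0, -3.7]
grip_width: 13.8
```

```bash
python3 s.py
```

```text
8.25 [ 624.33 -149.25  106.72] [-1.7996e+02  2.0000e-02  3.5310e+01] F [-3.66  2.99 -3.66] M [0.584 0.699 0.237] w 13.75 j6 0.6
```

>>> arm_command(increments=[0.45, 0, 0, 0, 0, 0.45, 0, 0, 0, 0, 0.45, 0, 0, 0, 0, 0.45, 0, 0, 0, 0, 0.45, 0, 0, -30, 0, 0.45, 0, 0, -60, -6, 0.45, -15, -9, -70, -16, 0.45, -35, -20, -70, -26, 0.45, -55, -32, -70, -36, 0.45, -77.4, -45.6, -70, -46, 0.45, -77.4, -45.6, -70, -56, 0.45, -77.4, -45.6, -70, -59.3, 0.45, -77.4, -45.6, -70, -59.3, 0.45, -77.4, -45.6, -70, -59.3])

```text
time: 10.0
tool_pos: [535.2, -157.0, 177.0]
tcp_rot: [3.141, 0.0, 1.651]
contact_force: [-0.0, 0.4, -0.0]
grip_width: 50.4
```

Run:
```python
from h import *
exec(open('s.py').read())
o,a=snap('wrist','w3.png')
exec(open('s.py').read())
```

```text
10.0 [ 535.16 -156.98  176.98] [1.7998e+02 1.0000e-02 9.4590e+01] F [-0.05  0.38 -0.  ] M [-0.004 -0.112  0.021] w 50.4 j6 -0.5
10.05 [ 535.14 -156.99  176.94] [1.7999e+02 1.0000e-02 9.4610e+01] F [ 0.33 -0.23  0.9 ] M [-0.06  -0.088 -0.047] w 50.08 j6 -0.5
```

View pics/w3.png

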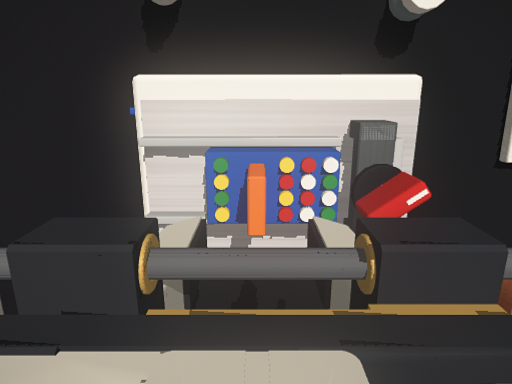

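The handle sits centred between the open fingers at (257,205), and the guides look level in the image. Measuring the axis direction precisely before gripping.

Run:
```python
from h import *
o=sensors.get_obs();W=cam('wrist',o);a=cv2.imread('pics/w3.png').astype(int)
hs=cv2.cvtColor(a.astype(np.uint8),cv2.COLOR_BGR2HSV).astype(int)
def fit(xs,ys,z,n):
    k=np.polyfit(xs,ys,1);r=ys-np.polyval(k,xs);k=np.polyfit(xs[abs(r)<1],ys[abs(r)<1],1)
    p,q=onz(W,(xs[0],np.polyval(k,xs[0])),z),onz(W,(xs[-1],np.polyval(k,xs[-1])),z);d=q-p
    print(n,p,q,np.degrees(np.arctan2(d[1],d[0])).round(2))
xs=np.arange(210,340,4); blue=(hs[...,0]>105)&(hs[...,0]<130)&(hs[...,1]>120)
fit(xs,np.array([np.where(blue[130:200,x])[0].min()+130. for x in xs]),89,'block side')
for r0,r1,z,n in((68,85,55,'shaker rim'),(130,140,69,'guide')):
    xs=np.arange(155,340,4)
    ys=[]
    for x in xs:
        g=np.abs(np.diff(a[r0:r1,x].sum(1)));g=g*(g>g.max()*.5);ys.append(r0+.5+(g*np.arange(len(g))).sum()/g.sum())
    fit(xs,np.array(ys),z,n)
org=(hs[...,0]>5)&(hs[...,0]<20)&(hs[...,1]>150)
rows=[r for r in range(182,230,2)]
L=[np.where(org[r,235:280])[0]+235 for r in rows]
print('handle top ctr',onz(W,(np.mean([l.mean() for l in L]),205),133))
```

```text
block side [ 498.3 -129.4   89. ] [ 591.1 -122.    89. ] 4.56
shaker rim [448.4 -80.1  55. ] [592.2 -68.5  55. ] 4.61
guide [ 452.6 -127.    69. ] [ 595.7 -115.7   69. ] 4.52
handle top ctr [ 534.2 -155.8  133. ]
```

>>> arm_command(increments=[0.45, 0.8, -0.7, 40, 0, 0.45, 0.8, -0.7, 70, 0, 0.45, 0.8, -0.7, 77, 0, 0.45, 0.8, -0.7, 77, 0, 0.6, 0.8, -0.7, 77, 0, 0.7, 0.8, -0.7, 77, 0, 0.8, 0.8, -0.7, 77, 0, 1, 0.8, -0.7, 77, 0, 1, 0.8, -0.7, 77, 0, 1, 0.8, -0.7, 77, 0, 1, 0.8, -0.7, 77, 0, 1, 0.8, -0.7, 77, 0, 1, 0.8, -0.7, 77, 0])

```text
time: 11.68
tool_pos: [534.5, -156.3, 100.1]
tcp_rot: [3.141, 0.0, 1.652]
contact_force: [1.4, 1.0, 2.0]
grip_width: 11.7
```

```bash
python3 s.py
```

```text
11.68 [ 534.52 -156.27  100.07] [1.7997e+02 2.0000e-02 9.4670e+01] F [1.44 0.98 2.01] M [ 0.047 -0.236 -0.03 ] w 11.74 j6 -0.5
```

>>> arm_command(increments=[1, 0, -1.5, 0, 0, 1, 0, -3, 0, 0, 1, 0, -4.5, 0, 0, 1, 0, -6, 0, 0, 1, 0, -8, 0, 0, 1, 0, -8, 0, 0])

```text
time: 12.42
tool_pos: [526.1, -157.0, 100.1]
tcp_rot: [-3.141, 0.0, 1.652]
contact_force: [2.5, -0.1, 4.2]
grip_width: 11.6
```

```bash
python3 s.py
```

```text
12.43 [ 526.1  -157.01  100.06] [-1.7999e+02  2.0000e-02  9.4660e+01] F [ 2.5  -0.1   4.19] M [-0.063 -0.444  0.04 ] w 11.6 j6 -0.51
```

>>> arm_command(increments=[1, 0, -3, 0, 0, 1, 0, -6, 0, 0, 1, 0, -9, 0, 0, 1, 0, -12, 0, 0, 1, 0, -15, 0, 0, 1, 0, -18, 0, 0, 1, 0, -21, 0, 0, 1, 0, -24, 0, 0, 1, 0, -24, 0, 0])

```text
time: 13.55
tool_pos: [502.0, -159.0, 100.1]
tcp_rot: [-3.141, 0.0, 1.652]
contact_force: [2.3, -0.4, 6.4]
grip_width: 11.7
```

```bash
python3 s.py
```

```text
13.55 [ 502.   -158.96  100.06] [-1.7998e+02  1.0000e-02  9.4660e+01] F [ 2.32 -0.44  6.44] M [-0.049 -0.595 -0.007] w 11.72 j6 -0.53
```

>>> arm_command(increments=[1, 0, -4, 0, 0, 1, 0, -8, 0, 0, 1, 0, -12, 0, 0, 1, 0, -16, 0, 0, 1, 0, -20, 0, 0, 1, 0, -24, 0, 0, 1, 0, -28, 0, 0, 1, 0, -28, 0, 0])

```text
time: 14.55
tool_pos: [474.0, -161.3, 100.1]
tcp_rot: [-3.141, 0.0, 1.652]
contact_force: [2.9, -0.2, 7.1]
grip_width: 11.8
```

```bash
python3 s.py
```

```text
14.55 [ 473.97 -161.27  100.06] [-1.7997e+02  1.0000e-02  9.4670e+01] F [ 2.94 -0.17  7.1 ] M [-0.122 -0.57   0.035] w 11.76 j6 -0.56
```

Drawn 60 mm with only about 3 N of drag and almost no side force, so the tongue is clear of the bridge. Lifting and moving towards the dock.

>>> arm_command(increments=[1, 0, 0, -3, 0, 1, 0, 0, -8, 0, 1, 0, 0, -16, 0, 1, 0, 0, -30, 0, 1, 0, 0, -50, 0, 1, 0, 0, -75, 0, 1, 0, 0, -90, 0, 1, 15, 4, -95, 1, 1, 35, 9, -95, 3, 1, 60, 16, -95, 5, 1, 85, 23, -95, 7, 1, 110, 30, -95, 9, 1, 135, 36, -95, 11, 1, 160, 43, -95, 13, 1, 185, 50, -95, 14.9, 1, 205, 56, -95, 14.9, 1, 217, 59, -95, 14.9, 1, 217, 59, -95, 14.9, 1, 217, 59, -95, 14.9])

```text
time: 16.92
tool_pos: [515.5, 59.4, 195.0]
tcp_rot: [-3.142, 0.0, 1.392]
contact_force: [0.4, -0.8, -3.7]
grip_width: 11.7
```

Run:
```python
from h import *
exec(open('s.py').read())
o,a=snap('wrist','w4.png')
np.savez('w4.npz',p=o['tool_pos'],r=o['tcp_rot'])
exec(open('s.py').read())
```

```text
16.93 [515.5   59.4  195.04] [-1.800e+02  3.000e-02  7.975e+01] F [ 0.42 -0.79 -3.71] M [ 0.013  0.022 -0.01 ] w 11.68 j6 0.15
16.98 [515.52  59.26 194.99] [-1.800e+02  2.000e-02  7.973e+01] F [-0.7  -0.37 -4.38] M [ 0.027 -0.03   0.028] w 11.9 j6 0.15
```

View pics/w4.png

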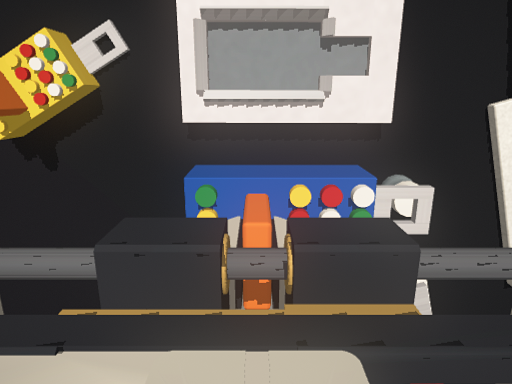

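The dock is in view: pocket floor roughly (208..320, 22..90), narrow end on the right at (345,55), as it should be. The held block is level with its tongue to the right. Zooming on the pocket to measure.

Run:
```python
import cv2
a=cv2.imread('pics/w4.png')
cv2.imwrite('pics/w4c.png',cv2.resize(a[0:140,170:410],None,fx=3.3,fy=3.3,interpolation=0))
```

```text
(no output)
```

View pics/w4c.png

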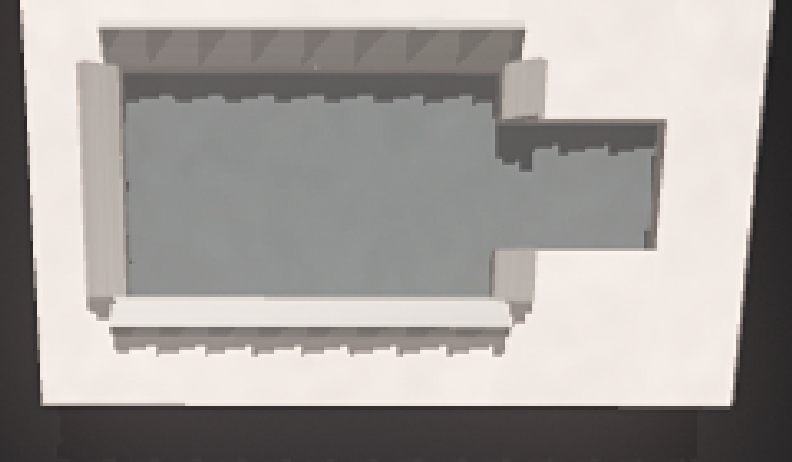

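```bash
cat > d.py <<'E'
from h import *
z=np.load('w4.npz');o={'tool_pos':z['p'],'tcp_rot':z['r']};W=cam('wrist',o);a=cv2.imread('pics/w4.png').astype(float)
g=cv2.GaussianBlur(a.sum(2),(3,3),0)
def line(axis,at,lo,hi,zz,n):  # axis 0: edge row for each col in at
    P=[]
    for t in at:
        s=g[lo:hi+1,t] if axis==0 else g[t,lo:hi+1]
        d=np.abs(np.diff(s));k=d.argmax()
        if 0<k<len(d)-1: q=d[k-1:k+2];e=lo+k+.5+(q[2]-q[0])/q.sum()
        else: continue
        P.append((t,e) if axis==0 else (e,t))
    P=np.array(P,float);i=axis;k=np.polyfit(P[:,i],P[:,1-i],1);r=P[:,1-i]-np.polyval(k,P[:,i]);m=abs(r)<.7
    X=np.array([onz(W,p,zz)[:2] for p in P[m]]);c=X.mean(0);_,_,V=np.linalg.svd(X-c)
    v=V[0]; ang=np.degrees(np.arctan2(v[1],v[0]));print(n,c.round(1),ang.round(2),len(X),'std',((X-c)@V[1]).std().round(2));return c,ang
near=line(0,range(190,385,3),118,128,24,'near')
le=line(1,range(5,118,3),172,190,24,'left')
ri=line(1,range(5,118,3),388,408,24,'right')
nn=line(0,range(330,365,2),70,80,24,'narrow near')
nf=line(0,range(336,367,2),32,40,24,'narrow far')
ne=line(1,range(40,72,2),365,376,24,'narrow end')
zb=o['tool_pos'][2]-11.07
bs=line(0,list(range(195,240,3))+list(range(270,360,3)),172,184,zb,'block side')
yaw=near[1] if abs(near[1])<90 else near[1]-180*np.sign(near[1])
u=np.array([np.cos(np.radians(yaw)),np.sin(np.radians(yaw))]);w=np.array([-u[1],u[0]])
print('y0',[round(x,2) for x in(near[0]@w+60,nn[0]@w+17,nf[0]@w-17)],'x0',[round(x,2) for x in((le[0]@u+100),(ri[0]@u-100),ne[0]@u-74.5)])
t=o['tool_pos'][:2];print('block side rel tcp along w',(bs[0]-t)@w,'tool yaw',np.degrees(o['tcp_rot'][2])-90,'yaw',yaw)
print('tcp in u,w',t@u,t@w)
E
python3 d.py
```

```text
near [550.4  96.2] -10.3 65 std 0.05
left [462.7 168. ] -100.39 38 std 0.12
right [659.1 132.5] -100.36 38 std 0.1
narrow near [612.5 128.6] -10.52 18 std 0.13
narrow far [619.7 161.7] -10.19 16 std 0.03
narrow end [634.8 142.3] -100.06 16 std 0.14
block side [530.7  84.2] -10.23 41 std 0.03
y0 [np.float64(253.0), np.float64(253.0), np.float64(252.85)] x0 [np.float64(525.19), np.float64(524.76), np.float64(524.6)]
block side rel tcp along w 27.092241795771855 tool yaw -10.248057721675792 yaw -10.298444592631535
tcp in u,w 496.57515876424816 150.59733687672173
```

Dock features agree to within 0.4 mm, with yaw -10.3°. Moving over the pocket and down to just above the lead-ins.

>>> arm_command(increments=[1, 20, -1.2, 0, 0, 1, 45, -2.7, 0, 0, 1, 70, -4.2, 0, 0, 1, 90, -5.4, 0, 0, 1, 103.2, -6.2, 0, 0, 1, 103.2, -6.2, 15, 0, 1, 103.2, -6.2, 40, 0, 1, 103.2, -6.2, 65, 0, 1, 103.2, -6.2, 90, 0, 1, 103.2, -6.2, 105, 0, 1, 103.2, -6.2, 112, 0, 1, 103.2, -6.2, 112, 0, 1, 103.2, -6.2, 112, 0])

```text
time: 18.6
tool_pos: [528.5, 162.7, 83.7]
tcp_rot: [3.14, -0.0, 1.392]
contact_force: [0.5, -0.1, -4.2]
grip_width: 11.6
```

Run:
```python
from h import *
exec(open('s.py').read())
t=sensors.get_obs()['tool_pos'][:2];y=np.radians(-10.3);u=np.array([np.cos(y),np.sin(y)]);print(t@u-490.35,t@[-u[1],u[0]]-253.85)
o,a=snap('wrist','w5.png')
```

```text
18.6 [528.46 162.69  83.68] [ 1.7991e+02 -3.0000e-02  7.9770e+01] F [ 0.52 -0.05 -4.22] M [ 0.031 -0.016  0.009] w 11.64 j6 0.34
0.4999836042091488 0.7054175666489186
```

View pics/w5.png

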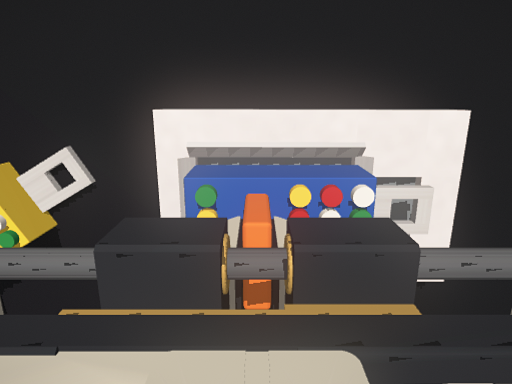

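The block hangs centred over the pocket, tongue over the narrow end on the right. Correcting the 0.5 to 0.7 mm residual.

>>> arm_command(increments=[1, -0.6, -0.5, 0, 0, 1, -0.6, -0.5, 3, 0, 1, -0.6, -0.5, 5, 0, 1, -0.6, -0.5, 5, 0])

```text
time: 19.15
tool_pos: [527.1, 162.1, 77.6]
tcp_rot: [-3.141, 0.0, 1.392]
contact_force: [0.1, -0.2, -3.9]
grip_width: 11.9
```

```bash
cat > t.py <<'E'
from h import *
exec(open('s.py').read())
t=sensors.get_obs()['tool_pos'][:2];y=np.radians(-10.3);u=np.array([np.cos(y),np.sin(y)]);print(t@u-490.35,t@[-u[1],u[0]]-253.85)
E
python3 t.py
```

```text
19.15 [527.11 162.11  77.61] [-1.7997e+02  2.0000e-02  7.9760e+01] F [ 0.1  -0.16 -3.94] M [-0.063  0.052  0.019] w 11.89 j6 0.34
-0.7236063189383799 -0.10823375868667995
```

>>> arm_command(increments=[1, 0.1, 0.6, 1, 0, 1, 0.1, 0.6, 2.5, 0, 1, 0.1, 0.6, 4, 0, 1, 0.1, 0.6, 5.5, 0, 1, 0.1, 0.6, 7, 0, 1, 0.1, 0.6, 8.5, 0, 1, 0.1, 0.6, 10, 0, 1, 0.1, 0.6, 10, 0])

```text
time: 20.15
tool_pos: [527.8, 162.1, 67.7]
tcp_rot: [-3.141, 0.0, 1.392]
contact_force: [0.9, -0.1, -3.5]
grip_width: 11.9
```

```bash
python3 t.py
```

```text
20.15 [527.78 162.09  67.74] [-1.7998e+02  1.0000e-02  7.9760e+01] F [ 0.93 -0.15 -3.49] M [-0.003 -0.051  0.044] w 11.9 j6 0.34
-0.060099637138534945 -0.003801241420887891
```

>>> arm_command(increments=[1, 0, 0, 1, 0, 1, 0, 0, 2, 0, 1, 0, 0, 3, 0, 1, 0, 0, 4, 0, 1, 0, 0, 5, 0, 1, 0, 0, 5.7, 0, 1, 0, 0, 6.2, 0, 1, 0, 0, 6.2, 0])

```text
time: 21.15
tool_pos: [527.9, 162.1, 61.7]
tcp_rot: [-3.142, 0.0, 1.392]
contact_force: [0.7, 0.3, -3.9]
grip_width: 11.8
```

```bash
python3 t.py
```

```text
21.15 [527.89 162.11  61.67] [-180.      0.     79.77] F [ 0.65  0.29 -3.89] M [-0.003 -0.059 -0.036] w 11.84 j6 0.34
0.04372921693942544 0.034664038984601575
```

>>> arm_command(increments=[1, 0, 0, 0.3, 0, 1, 0, 0, 0.6, 0, 1, 0, 0, 0.9, 0, 1, 0, 0, 0.9, 0])

```text
time: 21.65
tool_pos: [527.9, 162.1, 61.1]
tcp_rot: [3.141, 0.0, 1.392]
contact_force: [-1.5, 0.3, -0.6]
grip_width: 11.5
```

```bash
python3 t.py
```

```text
21.65 [527.91 162.12  61.07] [179.99   0.    79.77] F [-1.5   0.28 -0.59] M [-0.014  0.202 -0.018] w 11.5 j6 0.34
0.06920923512740274 0.05004381946778835
```

Floor contact came at the expected height (61.07). A slight settle, then open and rise.

>>> arm_command(increments=[1, 0, 0, 0.4, 0, 1, 0, 0, 0.4, 0, 0.8, 0, 0, 0.4, 0, 0.7, 0, 0, 0.4, 0, 0.6, 0, 0, 0, 0, 0.5, 0, 0, 0, 0, 0.5, 0, 0, 0, 0, 0.5, 0, 0, -10, 0, 0.5, 0, 0, -35, 0, 0.5, 0, 0, -70, 0, 0.5, 0, 0, -110, 0, 0.5, 0, 0, -150, 0, 0.5, -20, 0, -160, 0, 0.5, -50, 0, -160, 0, 0.5, -80, 0, -160, 0, 0.5, -90, 0, -160, 0, 0.5, -90, 0, -160, 0, 0.5, -90, 0, -160, 0])

```text
time: 23.9
tool_pos: [511.9, 74.1, 220.6]
tcp_rot: [-3.141, -0.0, 1.393]
contact_force: [-0.9, 0.4, 0.1]
grip_width: 46.0
```

Run:
```python
from h import *
exec(open('s.py').read())
o,a=snap('wrist','w6.png');_,b=snap('top','top6.png')
np.savez('w6.npz',p=o['tool_pos'],r=o['tcp_rot'])
t=cv2.imread('pics/top.png')
cv2.imwrite('pics/fin.png',np.vstack([a[:220],b[100:265]]))
```

```text
23.9 [511.91  74.12 220.61] [-1.7998e+02 -1.0000e-02  7.9790e+01] F [-0.88  0.41  0.09] M [-0.034 -0.083 -0.036] w 45.98 j6 0.17
```

View pics/fin.png

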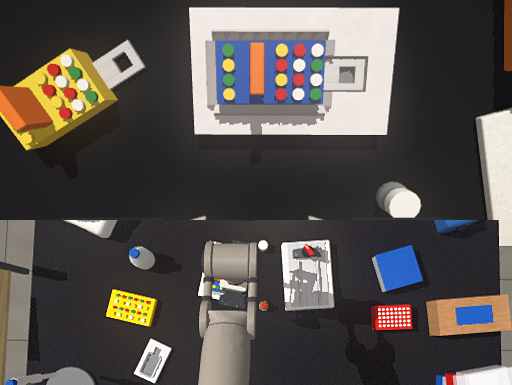

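The block sits inside the pocket with its tongue in the narrow end, the hand is clear, and the bystanders are where they were. One numeric check, then I hand in.

Run:
```python
from h import *
z=np.load('w6.npz');o={'tool_pos':z['p'],'tcp_rot':z['r']};W=cam('wrist',o);a=cv2.imread('pics/w6.png');hs=cv2.cvtColor(a,cv2.COLOR_BGR2HSV).astype(int)
m=(hs[...,0]>5)&(hs[...,0]<20)&(hs[...,1]>150)&(hs[...,2]>200);m[:,:235]=0;m[:,290:]=0
r,c=np.where(m[30:110]);q=cv2.minAreaRect(np.c_[c,r+30].astype(np.float32));P=np.array([onz(W,p,94) for p in cv2.boxPoints(q)]);print(q,P.mean(0))
y=np.radians(-10.3);u=np.array([np.cos(y),np.sin(y)]);p=P.mean(0)[:2];print('handle err u,w',p@u-490.35,p@[-u[1],u[0]]-252.95,[np.linalg.norm(P[i]-P[i-1]).round(1) for i in(0,1)])
ticket.close_job()
```

```text
((256.5, 67.99999237060547), (12.999998092651367, 49.99999237060547), 0.0) [527.15  160.875  94.   ]
handle err u,w -0.45980861017631014 -0.41190682385777677 [np.float64(10.6), np.float64(37.6)]
the job is handed in; nothing more can be done
```

The block is seated in the large dock with its tongue in the narrow end. I let go of it and handed the job in at about 24 s of the allowed 72 s.

- **Knob:** I turned it about 100° clockwise until the torque rose from about 0.17 N m while turning to 0.53 N m at the end stop. That is a twist of about 0.18 rad, below the 0.25 limit. I then untwisted it by 8° before releasing it.
- **Drawing out:** The block came 60 mm straight out with about 3 N of drag and under 1 N sideways, then I lifted it clear. That was past the 31 mm needed to clear the bridge, but I did not run it the full length of the guides.
- **Seating:** It went into the pocket with no side contact above about 1.5 N. It touched the floor at exactly the expected height.
- **Last checks:** After release, the handle measured about 0.5 mm from the seat point in both directions, within the 2 mm clearance. The hand was clear, and the bystanders in view looked undisturbed; the arm hid part of the top view. No check failed. The one disagreement came from a 0.5–0.7 mm arm-settling offset just above the pocket, which I first over-corrected and then removed before insertion.

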